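# Press the cap into a gem viewing cell and leave it in the light path

## Task

Stand the gem viewing cell upright on the press's bed, its brass cap facing the moving jaw so that its clear windows look at the lamp and the viewing tube, and let go of it. Then pump the trigger until the jaw has pushed the cap in flush and the cell sits against the fixed jaw, hold down the yellow release lever and slide the jaw all the way back, leaving the cell standing there in the light path. Push the cap in only with the press, and leave the other things on the bench where they are.

Things in the scene. Friction and masses are not known exactly. Their poses are not given: they have to be found in the camera images.
- press: Blue bar-clamp press, fixed to the bench; base 360 x 70 x 12 mm with a 340 mm cross arm. x runs from the dark fixed jaw to the pump trigger, y along the light path, z up; origin on the bench under the bed. Aluminium bed x = -31 to 57, 50 wide, flat top at z = 20; then the moving jaw; then the blue housing x = 150 to 268, roof z = 64, lugs at x = 155 up to z = 90 (mm)
- bed (a point): point on the bed's top under the light path, where the middle of the cell's underside belongs: x = -3, y = 0, z = 20 mm in the press's frame; axes as the press
- fixed_face (a point): middle of the fixed jaw's flat face, looking to the press's +x, at x = -28, z = 43 mm; the jaw is dark steel, 46 mm wide, 18 mm thick, top at z = 66; axes as the press
- lamp_front (a point): middle of the lit front of the black lamp (a barrel of 38 mm diameter lying along y, from y = -165 to -105, top at z = 66 mm). A brass viewing tube of 32 mm diameter faces it from y = 108 to 158; the light path runs between them along y at x = -3, z = 45; axes as the press
- jaw (a joint): moving jaw, m: 0 = fully back, its face 93 mm from the fixed face; grows as it advances to the press's -x, stop at 0.056. Steel plate 46 mm wide (z = 21 to 60) on a red block; 60 mm long. Ratchet: starts at 0 to 0.016; goes forward with 6 to 10 N, but back (about 6 N) only while the release lever is held down
- jaw_face (a point): middle of the moving jaw's flat face, 44 mm above the bench; axes as the press
- trigger (a joint): orange pump lever with a black pad, on top of the housing, rad: 0 up, 0.5 fully down. Hinge at x = 155, z = 78 mm; slopes up 0.4 rad towards +x at rest, pad's middle 85 mm from the hinge. Press the pad down 42 mm (3 to 6 N spring, up to 20 N while pressing the cap): after 15 to 25 mm of free travel the jaw advances 8 to 24 mm in all. Let its spring raise it fully before the next stroke; stalls when the jaw is blocked (25 N is enough)
- trigger_pad (a point): middle of the top of the trigger's black pad (34 x 34 mm); moves with it: about 117 mm above the bench at rest, 75 mm right down
- release (a joint): yellow release lever on the moving jaw, rad: 0 at rest (bobs with the ratchet, may rest at up to 0.12 on a tooth), 0.3 fully down; jaw free above 0.22. Its pad, 26 mm wide, reaches 50 mm from its hinge towards the press's +x and ends in an upturned lip 10 mm high, 6 mm thick, to pull back against. Fully down: 4 to 10 N, 11 mm at the point. Springs up by itself
- release_pad (a point): point on top of the release lever's pad, 36 mm from its hinge, 14 mm before the lip; moves with jaw and lever; about 76 mm above the bench at rest, 65 mm when pressed
- cell: gem viewing cell, loose black frame 50 (x) x 36 (y) x 50 (z) mm, 0.2 to 0.33 kg, a green stone inside, clear windows in both y faces; on top a white grip tab 32 (x) x 12 (y) x 30 (z) mm, z = 50 to 80. Origin at the middle of its underside; x points to the end with the brass push-in cap, y through the windows
- cap (a joint): how far the brass cap is pushed into the cell's +x end, m: 0 = 8 mm proud, 0.008 = flush with the frame. Stiff: about 10 N; stays where it is put
- cap_face (a point): middle of the cap's outer face (26 mm wide, 36 tall), 26 mm above the cell's underside; 33 mm from the cell's middle when proud, 25 mm when flush
- dish: white ceramic dish, 90 mm across, 20 mm tall; bystander
- clay_ring: white clay ring 28 mm across, 6 mm tall; bystander
- graver: wood-handled hand tool 160 mm long, lying; bystander
- spray_bottle: white bottle, 48 mm across, 130 mm tall; bystander
- glue_pot: white pot with red cap, 44 mm across, 50 mm tall; bystander
- mandrel: tapered steel ring mandrel, 220 mm long, lying on a 30 x 200 mm wooden rest (origin under its thick end); bystander

How it is judged:
By the outcome, as a careful person would: the job done as asked, in the order asked, and still so for the second after the job is handed in, with the robot touching nothing.
It also fails if it takes over 51 s, if anything falls off the work surface, if the arm or the gripper's body presses on something with over 40 N, if the wrist force passes 120 N, or if a joint passes its speed limit or range.

## Robot

A 7-joint arm with a two-finger parallel gripper is mounted at the origin on the work surface. World frame = base frame: x ahead of the robot, y to its left, z up, the work surface at z = 0. Lengths are in m, angles in degrees, forces in N, time in s.
With the tool pointing down it reaches from about 0.425 to 0.875 m from the base axis. Payload 4.7 kg.
Tool frame: the origin (TCP) lies midway between the tips of the shut fingers; the grasp point (between the pads) lies env.grip_point_offset behind it (env.grip_point_offset is the distance from the TCP to the grasp point, in m); z points along the fingers, y is the line along which they close (so a half turn about z gives the same grasp; the last joint's range is limited). The gripper opens to 87 mm and grips with 3 to 60 N. Pads are 19 mm wide; open, the fingers measure 117 mm over their backs; the gripper's body (75 mm by 190 mm) begins 51 mm behind the grasp point.
Start: joints at [66.984, 18.392, -4.016, 83.108, 1.295, 78.541, -3.26], TCP at [0.263, -0.595, 0.223] pointing down, gripper open.
Joint ranges: [-163.93, 163.93], [-17.29, 119.83], [-79.2, 71.16], [3.27, 140.29], [-89.18, 269.18], [5.43, 117.66], [-154.24, 154.24]. Speed limits (degrees/s): [147.25, 147.25, 180, 180, 180, 180, 180].

## Interface

Orientations are given as [roll, pitch, yaw] about the fixed x, y, z axes, in that order (R = Rz(yaw) Ry(pitch) Rx(roll)).
In Python, from cell import env gives the robot as it stands.
- The arm moves only by the shell command python3 -m creep 'ROWS' [FORCE]. ROWS is a JSON object of lists of equal length, an entry for each row: "translation": the shift along the tool's x, y, z in units of 0.08 m (1.0 is 0.08 m), a list of three; "turn": the turn, a rotation vector about the tool's x, y, z in units of 180 degrees (1.0 is 180 degrees), a list of three; "grip": the opening, from 0 (shut) to 1 (fully open). In form: {"translation": [[x, y, z], ...], "turn": [[ax, ay, az], ...], "grip": [grip, ...]}. A call has 1 to 5 rows; each row shifts and turns the commanded pose from where the row before left it, along the tool's axes as they then stand; what a row does not reach is not made up. A row lasts 1/8 s, in which the tool goes at most 62.5 mm and 10.7 degrees, less where a joint would pass 70% of its speed; a pose out of reach is approached as far as the arm can. A call with a number of a shift or a turn outside -1 to 1 is refused whole. A call with a gripper value outside its range is refused whole. The fingers move at their own pace and stop on an object; FORCE is the grip in N (left out, the last holds). Time passes only in rows, so rows that do not move let the fingers close. It gives the time, the measured TCP pose, the force, the opening and the grip force at its end, in the units of the state.
- env.get_obs(): the state, without advancing time (a new reading comes with each control period).
- env.read_camera(name): name is "scene" or "top" or "wrist"; returns a dict with "frame" (480x640x3 uint8, red, green, blue), "z_map" (480x640 float32, m along the optical axis (not along the pixel's ray), 0 where there is no reading), "K" (3x3 intrinsics, pixels), "rvec" (rotation vector, rad) and "tvec" (3), from world to camera coordinates, as OpenCV has them. Camera axes: x right, y down, z forward; pixel columns grow to the right and rows downward; lengths in m; the calibration is good to about 2 mm. A picture is of the moment at which its call begins.
- env.sign_off(): hands the job in; it is judged then, once.
The state is a dict: "time_s": time; "qpos": joint angles; "joint_velocities": joint speeds; "effort": joint torques, N m; "tool_pos": TCP position; "tool_rot": TCP orientation; "force": force on the tool from outside, world axes, zero at the start; "wrist_torque": the same for the moment, N m; "grip_width": finger opening in m; "grasp_force": force on a finger pad.
Only numpy, scipy, OpenCV 4.12 (cv2) and the standard library are available. Lean on these libraries where they do the work, as an engineer would, in place of code of your own. Each camera call takes 0.05 s, during which the arm holds its last target. There are 200 camera calls.

## Working session

There is one attempt and no reset: what is moved stays moved. The work goes in short steps, Python scripts to look and compute and a shell command to move; the robot and the scene stay as the last step left them, time stands still between calls to the robot, and variables do not carry over. Pictures are saved under pics/ and viewed, at most 10 in all, crops included, and the job is handed in when it is done.

```bash
ls; mkdir -p pics; cat > h.py <<'E'
import numpy as np, cv2, pickle, sys
from cell import env
from scipy.spatial.transform import Rotation as R
def shot(n,f):
    c=env.read_camera(n); cv2.imwrite('pics/'+f+'.png',c['frame'][:,:,::-1]); pickle.dump(c,open('pics/'+f+'.pkl','wb')); return c
def cloud(c):
    z=c['z_map'].astype(float); v,u=np.mgrid[:480,:640]; K=c['K']
    P=np.stack([(u-K[0,2])/K[0,0]*z,(v-K[1,2])/K[1,1]*z,z],-1)
    Rm=cv2.Rodrigues(np.array(c['rvec'],float))[0]
    W=(P-np.array(c['tvec']).ravel())@Rm; W[z==0]=np.nan; return W
E
python3 - <<'E'
from h import *
shot('top','top1');shot('scene','sc1')
o=env.get_obs();print({k:np.round(v,3) for k,v in o.items()},env.grip_point_offset)
E
```

```text
pics
{'time_s': np.float64(0.1), 'qpos': array([66.985, 18.435, -4.014, 83.17 ,  1.294, 78.543, -3.261]), 'joint_velocities': array([ 0.046, -0.07 , -0.048, -0.067, -0.03 , -0.033, -0.019]), 'effort': array([-0.0000e+00, -4.9257e+01, -4.0600e-01, -3.1340e+01, -6.4000e-02,
        4.0000e-02,  0.0000e+00]), 'tool_pos': array([ 0.262, -0.594,  0.222]), 'tool_rot': array([-1.79898e+02,  5.00000e-03,  2.38220e+01]), 'force': array([ 0.142,  0.097, -0.2  ]), 'wrist_torque': array([0.044, 0.023, 0.003]), 'grasp_force': np.float64(0.0), 'grip_width': np.float64(0.087)} 0.0187
```

View pics/top1.png

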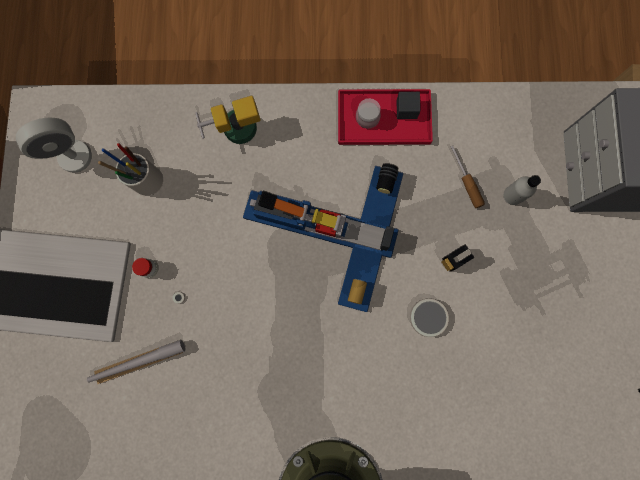

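View pics/sc1.png

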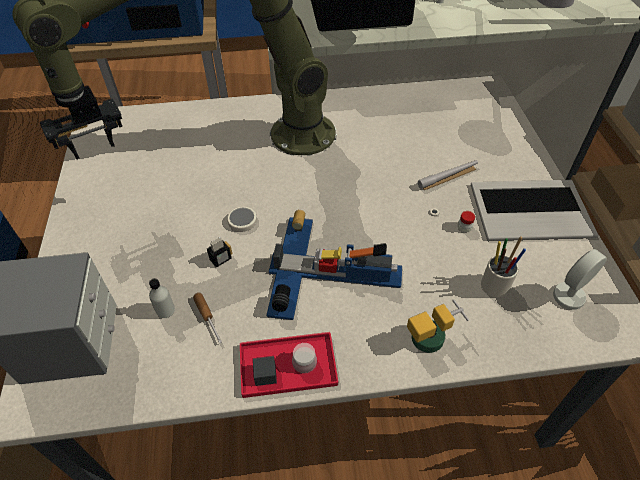

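The top view shows the press, with its bed around (370,235), fixed jaw near (389,240) and trigger at (268,203). The cell stands at (458,258), with a white tab on top and brass at its lower-left (447,265). The dish is at (430,317).

```bash
python3 - <<'E'
from h import *
c=pickle.load(open('pics/top1.pkl','rb'));W=cloud(c);F=c['frame'].astype(int)
def rect(P): 
    r=cv2.minAreaRect((P[:,:2]*1000).astype(np.float32)); return np.round(r[0],1),np.round(r[1],1),round(r[2],1)
r,g,b=F[...,0],F[...,1],F[...,2]
blue=(b>r+40)&(b>g+20); v,u=np.mgrid[:480,:640]
box=lambda a,b_,c_,d:(u>=a)&(u<=b_)&(v>=c_)&(v<=d)
# base plate
m=blue&box(235,410,155,315)&(W[...,2]<.02)
print('base',m.sum(),rect(W[m]), np.nanmedian(W[m][:,2]))
# cross-arm: points with local arms, housing
m2=blue&box(235,410,155,315)&(W[...,2]>.04); print('blue high',m2.sum(),rect(W[m2]),np.nanpercentile(W[m2][:,2],[5,50,95]))
mt=box(240,310,185,235)&(W[...,2]>.07)&(r>g+50);print('orange',mt.sum(),rect(W[mt]),W[mt][:,2].max())
lamp=box(370,405,158,197)&(W[...,2]>.04);print('lamp',lamp.sum(),rect(W[lamp]),W[lamp].mean(0))
tube=box(340,372,275,307)&(W[...,2]>.03);print('tube',tube.sum(),rect(W[tube]),W[tube].mean(0))
ye=box(305,350,205,240)&(r>150)&(g>130)&(b<100);print('yellow',ye.sum(),rect(W[ye]),W[ye].mean(0))
ma=box(435,485,240,285)&(W[...,2]>.02)
print('cell',rect(W[ma]),W[ma][:,2].max())
mt=ma&(W[...,2]>.07);print('tab',mt.sum(),rect(W[mt]),W[mt].mean(0))
mf=ma&(W[...,2]>.042)&(W[...,2]<.056);print('frame',mf.sum(),rect(W[mf]))
br=ma&(r>b+50);print('brass',br.sum(),W[br].mean(0))
T=c['frame'][235:290,430:490];S=c['frame'][180:270,235:415]
T=cv2.resize(T,None,fx=6,fy=6,interpolation=2);S=cv2.resize(S,None,fx=2.4,fy=2.4)
im=np.zeros((330,800,3),np.uint8);im[:,:360]=T;im[:216,364:796]=S
cv2.imwrite('pics/z1.png',im[:,:,::-1])
E
```

```text
base 3011 (array([611. , -18.3]), array([386.2, 302.8]), 48.1) 0.011380264334647276
blue high 281 (array([616.1, 109.6]), array([119.9,  53.6]), 74.3) [0.05890448 0.06187343 0.08983861]
orange 273 (array([611.4,  89.5]), array([59.9, 21.3]), 74.9) 0.1108387095219799
lamp 484 (array([ 690.2, -129.1]), array([41.3, 63.4]), 77.4) [ 0.68874838 -0.12779626  0.05864816]
tube 342 (array([434. , -58.5]), array([31.8, 51.2]), 74.4) [ 0.43347075 -0.05807935  0.05654235]
yellow 3 (array([594.5,  35.6]), array([ 0.8, 16.7]), 75.8) [0.59512281 0.0352799  0.08835945]
cell (array([ 508.4, -283.3]), array([35.9, 59.5]), 32.2) 0.08341852313192999
tab 91 (array([ 510.3, -286.3]), array([11.9, 32.8]), 32.0) [ 0.5100272  -0.2858392   0.07907203]
frame 310 (array([ 508.4, -283.3]), array([35.8, 59.5]), 32.2)
brass 66 [ 0.49430314 -0.26140529  0.03869814]
```

View pics/z1.png

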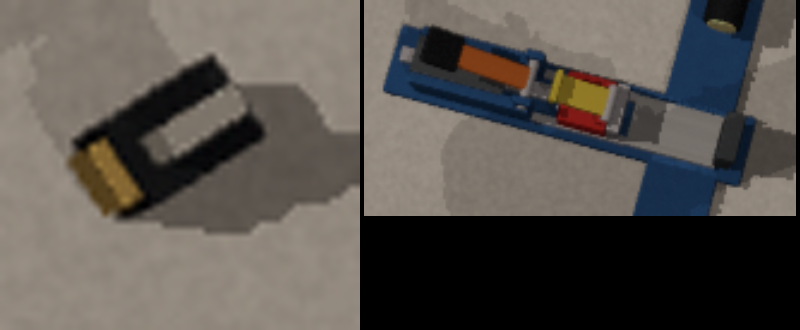

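```bash
A='{"translation":[[0.44,-0.227,0],[0.44,-0.227,0],[0.44,-0.227,0],[0.44,-0.227,0],[0.44,-0.227,0]],"turn":[[0,0,0],[0,0,0],[0,0,0],[0,0,0],[0,0,0]],"grip":[1,1,1,1,1]}' 
python3 -m creep '{"translation":[[0.44,-0.227,0],[0.44,-0.227,0],[0.44,-0.227,0],[0.44,-0.227,0],[0.44,-0.227,0]],"turn":[[0,0,0],[0,0,0],[0,0,0],[0,0,0],[0,0,0]],"grip":[1,1,1,1,1]}' &&
python3 -m creep '{"translation":[[0.44,-0.227,0],[0.44,-0.227,0],[0.44,-0.227,0],[0.44,-0.227,0],[0.44,-0.227,0]],"turn":[[0,0,0],[0,0,0],[0,0,0],[0,0,0],[0,0,0]],"grip":[1,1,1,1,1]}' && 
python3 -m creep '{"translation":[[0,0,0],[0,0,0],[0,0,0],[0,0,0],[0,0,0]],"turn":[[0,0,-0.0547],[0,0,-0.0547],[0,0,-0.0547],[0,0,-0.0547],[0,0,-0.0547]],"grip":[1,1,1,1,1]}' &&
python3 -m creep '{"translation":[[0,0,0],[0,0,0],[0,0,0],[0,0,0],[0,0,0]],"turn":[[0,0,-0.0547],[0,0,-0.0547],[0,0,-0.0547],[0,0,-0.0547],[0,0,-0.0547]],"grip":[1,1,1,1,1]}'
python3 -c "
from h import *
c=shot('wrist','w1');W=cloud(c);m=(W[...,2]>.07)&(W[...,2]<.09)
P=W[m];print(len(P),P.mean(0),cv2.minAreaRect((P[:,:2]*1000).astype(np.float32)))
o=env.get_obs();print(o['time_s'],o['tool_pos'],o['tool_rot'],o['qpos'])"
```

```text
time_s: 0.72
tool_pos: [0.3873, -0.4392, 0.2221]
tool_rot: [-180.0, 0.0, 23.8]
force: [0.1, 0.2, 0.5]
grip_width: 0.0871
grasp_force: 0.0
time_s: 1.35
tool_pos: [0.5116, -0.2852, 0.2221]
tool_rot: [-180.0, 0.0, 23.8]
force: [0.3, -0.3, 0.3]
grip_width: 0.0868
grasp_force: 0.0
time_s: 1.98
tool_pos: [0.5108, -0.2862, 0.222]
tool_rot: [-179.9, -0.0, 73.4]
force: [-0.2, -0.3, 0.8]
grip_width: 0.0871
grasp_force: 0.0
time_s: 2.6
tool_pos: [0.5108, -0.2862, 0.222]
tool_rot: [-180.0, -0.1, 122.6]
force: [-0.1, -0.5, -0.6]
grip_width: 0.0871
grasp_force: 0.0
540 [ 0.50840711 -0.28556123  0.08026617] ((508.8827819824219, -286.40216064453125), (11.245583534240723, 32.03944396972656), 32.61162567138672)
2.65 [ 0.51085043 -0.28627579  0.22203531] [-1.79968301e+02 -4.45315108e-02  1.22894861e+02] [ 50.58470057  12.48637828 -27.69720183  91.86153119   5.91759357
  77.16651516  55.01854881]
```

View pics/w1.png

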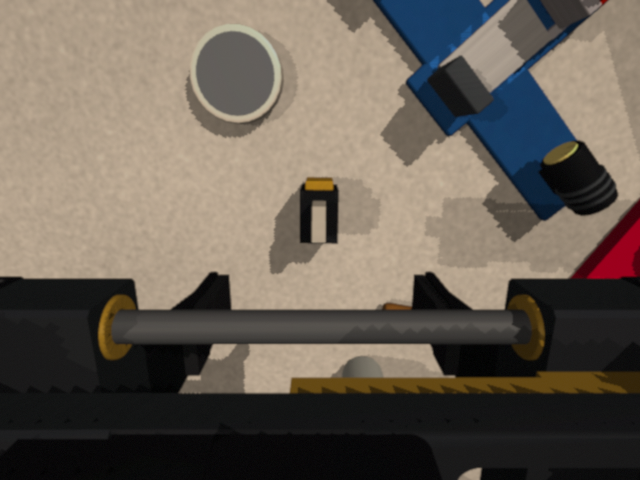

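The wrist view shows the cell lined up square between the fingers at (319,215), with the cap ahead along tool +x. I'm descending to grip the tab.

```bash
python3 -m creep '{"translation":[[0,0,0.5],[0,0,0.5],[0,0,0.5],[0,0,0.4],[0,0,0.175]],"turn":[[0,0,0],[0,0,0],[0,0,0],[0,0,0],[0,0,0]],"grip":[1,1,1,1,1]}' 35 &&
python3 -m creep '{"translation":[[0,0,0],[0,0,0],[0,0,0],[0,0,0],[0,0,0]],"turn":[[0,0,0],[0,0,0],[0,0,0],[0,0,0],[0,0,0]],"grip":[0,0,0,0,0]}' 35
```

```text
time_s: 3.28
tool_pos: [0.5097, -0.2856, 0.0542]
tool_rot: [-179.9, -0.2, 122.2]
force: [-0.5, -0.5, -0.6]
grip_width: 0.0869
grasp_force: 0.0
time_s: 3.9
tool_pos: [0.5114, -0.2865, 0.057]
tool_rot: [180.0, 0.0, 122.3]
force: [0.9, -0.7, -0.6]
grip_width: 0.0447
grasp_force: 0.0
```

```bash
python3 -m creep '{"translation":[[0,0,0],[0,0,0],[0,0,0],[0,0,0],[0,0,0]],"turn":[[0,0,0],[0,0,0],[0,0,0],[0,0,0],[0,0,0]],"grip":[0,0,0,0,0]}' 35 && python3 -m creep '{"translation":[[0,0,0],[0,0,-0.25],[0,0,-0.5],[0,0,-0.5],[0,0,-0.25]],"turn":[[0,0,0],[0,0,0],[0,0,0],[0,0,0],[0,0,0]],"grip":[0,0,0,0,0]}' 35
```

```text
time_s: 4.53
tool_pos: [0.5109, -0.2863, 0.0562]
tool_rot: [-180.0, -0.0, 122.3]
force: [0.0, -0.2, -1.4]
grip_width: 0.0117
grasp_force: 35.0
time_s: 5.15
tool_pos: [0.5126, -0.2866, 0.1802]
tool_rot: [179.9, 0.2, 122.3]
force: [0.3, 0.1, -3.6]
grip_width: 0.012
grasp_force: 35.0
```

```bash
python3 -m creep '{"translation":[[0.351,0.37,0],[0.351,0.37,0],[0.351,0.37,0],[0.351,0.37,0],[0.351,0.37,0]],"turn":[[0,0,0],[0,0,0],[0,0,0],[0,0,0],[0,0,0]],"grip":[0,0,0,0,0]}' &&
python3 -m creep '{"translation":[[0,0,0],[0,0,0],[0,0,0],[0,0,0],[0,0,0]],"turn":[[0,0,0.053],[0,0,0.053],[0,0,0.053],[0,0,0.053],[0,0,0.053]],"grip":[0,0,0,0,0]}' && python3 -m creep '{"translation":[[0,0,0]],"turn":[[0,0,0]],"grip":[0]}'
python3 -c "
from h import *
c=shot('wrist','w2');c2=shot('scene','s2')
o=env.get_obs();print(o['time_s'],o['tool_pos'],o['tool_rot'],o['qpos'])"
```

```text
time_s: 5.78
tool_pos: [0.5611, -0.0872, 0.1764]
tool_rot: [-180.0, -0.0, 122.3]
force: [-0.5, -0.6, -2.7]
grip_width: 0.0115
grasp_force: 35.0
time_s: 6.4
tool_pos: [0.5608, -0.0884, 0.1762]
tool_rot: [-179.9, 0.0, 74.3]
force: [-0.6, -0.3, -2.6]
grip_width: 0.0118
grasp_force: 35.0
time_s: 6.52
tool_pos: [0.5609, -0.0884, 0.1763]
tool_rot: [-180.0, 0.0, 74.7]
force: [-1.6, 0.2, -3.0]
grip_width: 0.012
grasp_force: 35.0
6.625 [ 0.56107413 -0.08842955  0.17638296] [-1.79969415e+02  5.16665726e-03  7.47653546e+01] [ 32.39070767  12.14466019 -29.59648877  97.75110948   6.27863841
  71.78408523 -13.85978813]
```

View pics/w2.png

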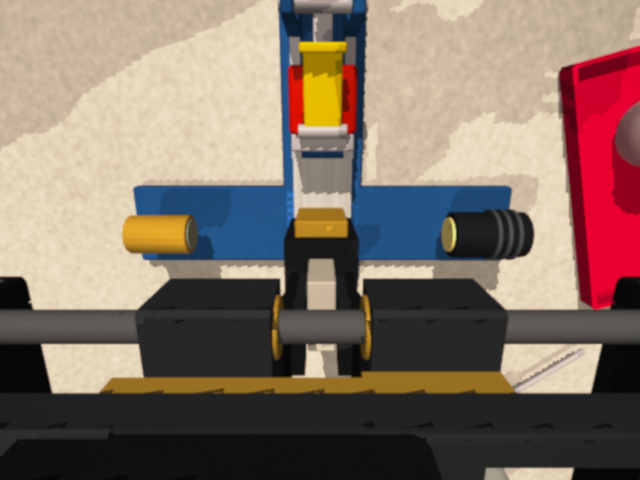

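The held cell points its cap at the jaw (321,222), and the rig is nearly square to the tool. The tube is at (160,234), the lamp at (485,233) and the yellow lever at (322,90).

```bash
python3 - <<'E'
from h import *
c=pickle.load(open('pics/w2.pkl','rb'));W=cloud(c)*1000;F=c['frame'].astype(int)
r,g,b=F[...,0],F[...,1],F[...,2];v,u=np.mgrid[:480,:640]
box=lambda a,b_,c_,d:(u>=a)&(u<=b_)&(v>=c_)&(v<=d)
p=np.array([561.07,-88.43]);a=np.radians(74.77)
X=np.array([np.cos(a),np.sin(a)]);Y=np.array([-X[1],X[0]])
L=np.stack([(W[...,:2]-p)@X,(W[...,:2]-p)@Y,W[...,2]],-1)  # tcp-centred, y: press y-dir
blue=(b>r+40)&(b>g+20)
def rc(n,m):
    P=L[m];q=cv2.minAreaRect(P[:,:2].astype(np.float32));print(n,m.sum(),np.round(q[0],1),np.round(q[1],1),round(q[2],1),'z',np.round(np.percentile(P[:,2],[5,50,95]),1),'x',np.round(np.percentile(P[:,0],[2,98]),1),'y',np.round(np.percentile(P[:,1],[2,98]),1))
low=L[...,2]<18
rc('armL',blue&box(130,278,180,262)&low);rc('armR',blue&box(366,515,180,262)&low)
rc('rail',blue&box(275,370,0,180)&low&(L[...,2]>5))
rc('tube',box(118,200,210,256)&(L[...,2]>45));rc('lamp',box(436,540,205,262)&(L[...,2]>50))
rc('yellow',box(295,350,40,130)&(r>150)&(g>130)&(b<90));rc('yel-lip',box(295,350,40,51)&(r>150)&(g>130)&(b<90))
rc('plate',box(290,355,122,140)&(L[...,2]>50))
rc('cap',box(292,350,206,236)&(r>b+50));
rc('bed',box(300,345,165,200)&(L[...,2]<30))
rc('tab',box(305,338,262,300)&(L[...,2]>105))
E
```

```text
armL 8017 [ -3.9 103.8] [129.5  69.3] 89.5 z [11.3 12.6 13.8] x [-36.9  29.6] y [ 41.5 163.2]
armR 7347 [  -4.2 -103.9] [129.1  68.9] 89.9 z [11.2 12.6 13.8] x [-36.9  29.5] y [-161.8  -41.7]
rail 2534 [100.9  -0.3] [130.6  67.9] 0.0 z [11.3 12.6 13.8] x [ 38.  163.9] y [-33.4  33.3]
tube 2598 [ -3.9 131.4] [51.3 31.9] 89.2 z [47.9 58.9 61.8] x [-17.6  11.3] y [106.3 155.6]
lamp 3652 [  -4.5 -134.3] [62.9 41.1] 89.6 z [52.8 62.  65.8] x [-21.2  13.3] y [-163.2 -103.6]
yellow 2393 [116.9  -4.4] [66.9 27.6] 20.2 z [nan nan nan] x [nan nan] y [nan nan]
yel-lip 469 [131.3   2.7] [36.1 18.6] 76.8 z [88.3 89.9 91.2] x [124.  139.3] y [-14.1  14.1]
plate 1213 [76.9 -0.6] [48.6 12.8] 89.9 z [55.  70.  72.1] x [70.5 82.9] y [-23.2  22.1]
cap 1537 [22.2  7.4] [14.5 45.2] 31.9 z [nan nan nan] x [nan nan] y [nan nan]
bed 1651 [34.2 -0.7] [39.4 30.5] 89.8 z [19.5 20.6 21.8] x [19.3 49.3] y [-19.9  18.5]
tab 1322 [12.6  0.2] [16.1  9.9] 89.4 z [171.1 198.4 201.5] x [ 8.7 17.2] y [-7.3  7.7]
```

Placing: the TCP is at about press x=+1, y≈0, which leaves about 5 mm to the fixed jaw. I'm lowering 97 mm, then feeling for contact.

```bash
python3 -m creep '{"translation":[[0,0.003,0.35],[0,0,0.4],[0,0,0.35],[0,0,0.1125],[0,0,0]],"turn":[[0,0,0],[0,0,0],[0,0,0],[0,0,0],[0,0,0]],"grip":[0,0,0,0,0]}' && python3 -m creep '{"translation":[[0,0,0.012],[0,0,0.012],[0,0,0]],"turn":[[0,0,0],[0,0,0],[0,0,0]],"grip":[0,0,0]}'
```

```text
time_s: 7.25
tool_pos: [0.5614, -0.0886, 0.0795]
tool_rot: [-180.0, -0.0, 74.6]
force: [-0.1, 0.0, -2.5]
grip_width: 0.0116
grasp_force: 35.0
time_s: 7.62
tool_pos: [0.5619, -0.0888, 0.0782]
tool_rot: [179.9, 0.0, 74.6]
force: [-0.9, 0.1, -2.7]
grip_width: 0.0117
grasp_force: 35.0
```

```bash
python3 -m creep '{"translation":[[0,0,0.012],[0,0,0.012],[0,0,0]],"turn":[[0,0,0],[0,0,0],[0,0,0]],"grip":[0,0,0]}';python3 -m creep '{"translation":[[0,0,0.01],[0,0,0]],"turn":[[0,0,0],[0,0,0]],"grip":[0,0]}'
```

```text
time_s: 8.0
tool_pos: [0.5616, -0.0887, 0.0762]
tool_rot: [180.0, 0.0, 74.6]
force: [-0.7, -0.0, 1.6]
grip_width: 0.0118
grasp_force: 35.0
time_s: 8.25
tool_pos: [0.5618, -0.0887, 0.0762]
tool_rot: [180.0, 0.0, 74.6]
force: [-3.2, 0.6, 7.3]
grip_width: 0.0117
grasp_force: 35.0
```

```bash
python3 -m creep '{"translation":[[0,0,-0.008],[0,0,0],[0,0,0],[0,0,0],[0,0,0]],"turn":[[0,0,0],[0,0,0],[0,0,0],[0,0,0],[0,0,0]],"grip":[0.5,0.5,0.5,0.5,0.5]}' && python3 -m creep '{"translation":[[0,0,-0.2],[0,0,-0.4],[0,0,-0.4],[0,0,-0.35],[0,0,0]],"turn":[[0,0,0],[0,0,0],[0,0,0],[0,0,0],[0,0,0]],"grip":[0.5,0.5,0.4,0,0]}'
python3 - <<'E'
from h import *
c=shot('wrist','w3');shot('scene','s3')
E
```

```text
time_s: 8.88
tool_pos: [0.5615, -0.0887, 0.0754]
tool_rot: [-180.0, 0.0, 74.6]
force: [0.5, 0.3, -0.9]
grip_width: 0.0427
grasp_force: 0.0
time_s: 9.5
tool_pos: [0.5635, -0.0887, 0.1872]
tool_rot: [179.6, -0.0, 74.6]
force: [0.4, -0.6, -0.6]
grip_width: 0.0223
grasp_force: 0.0
```

View pics/w3.png

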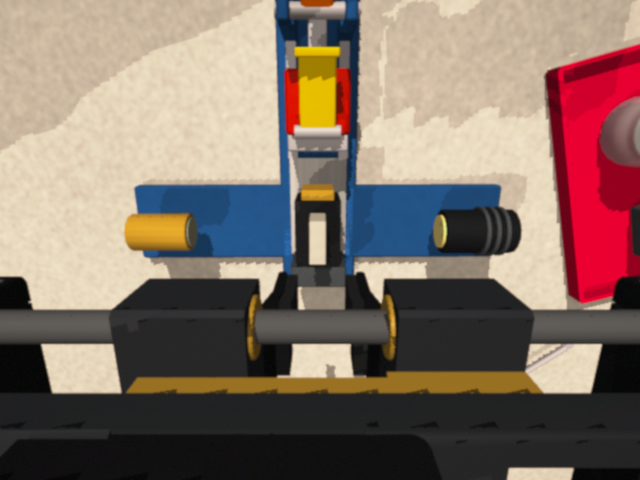

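The cell stands square on the bed (318,228), clear of the fixed jaw, and has been let go. Moving over the trigger pad.

```bash
python3 -m creep '{"translation":[[0.3,0,0],[0.6,0,0],[0.7,0,0],[0.7,0,0],[0.5,0,0]],"turn":[[0,0,0],[0,0,0],[0,0,0],[0,0,0],[0,0,0]],"grip":[0,0,0,0,0]}' && python3 -m creep '{"translation":[[0.1,0,0.3],[0,0,0.3],[0,0,0.1]],"turn":[[0,0,0],[0,0,0],[0,0,0]],"grip":[0,0,0]}'
python3 - <<'E'
from h import *
c=pickle.load(open('pics/w2.pkl','rb'))
o=env.get_obs();p=o['tool_pos'][:2]*1000;a=np.radians(74.6);X=np.array([np.cos(a),np.sin(a)]);Y=np.array([-X[1],X[0]])
O=np.array([561.07,-88.43])-1.2*X
print('press xy of tcp',(p-O)@X,(p-O)@Y,o['tool_pos'][2],o['time_s'])
E
```

```text
time_s: 10.22
tool_pos: [0.6203, 0.1303, 0.1821]
tool_rot: [-179.9, -0.0, 74.7]
force: [-0.7, -1.2, 0.1]
grip_width: 0.0001
grasp_force: 0.0
time_s: 10.6
tool_pos: [0.6213, 0.1346, 0.1244]
tool_rot: [-179.7, 0.1, 74.6]
force: [0.3, -0.4, -0.3]
grip_width: 0.0003
grasp_force: 0.0
press xy of tcp 232.22826282210244 1.112097808896719 0.1244271266210656 10.6
```

```bash
python3 -m creep '{"translation":[[0.02,0.01,0.2],[0.02,0,0.2],[0.02,0,0.15],[0.01,0,0.05],[0,0,0]],"turn":[[0,0,0],[0,0,0],[0,0,0],[0,0,0],[0,0,0]],"grip":[0,0,0,0,0]}' && python3 -m creep '{"translation":[[-0.02,0,-0.2],[-0.02,0,-0.2],[-0.02,0,-0.15],[-0.01,0,-0.05],[0,0,0]],"turn":[[0,0,0],[0,0,0],[0,0,0],[0,0,0],[0,0,0]],"grip":[0,0,0,0,0]}'
python3 - <<'E'
from h import *
c=shot('wrist','w4');c=shot('scene','s4')
E
```

```text
time_s: 11.22
tool_pos: [0.6264, 0.143, 0.0818]
tool_rot: [179.9, -0.2, 74.6]
force: [-1.5, 3.2, 5.6]
grip_width: 0.0005
grasp_force: 2.8
time_s: 11.85
tool_pos: [0.624, 0.1345, 0.1276]
tool_rot: [180.0, 0.0, 74.6]
force: [0.6, 0.1, -0.1]
grip_width: 0.0002
grasp_force: 0.0
```

```bash
python3 - <<'E'
from h import *
a=cv2.imread('pics/s3.png')[190:310,230:420];b=cv2.imread('pics/s4.png')[190:310,230:420]
cv2.imwrite('pics/z2.png',cv2.resize(np.hstack([a,b]),None,fx=2.1,fy=2.1,interpolation=2))
E
```

```text
(no output)
```

View pics/z2.png

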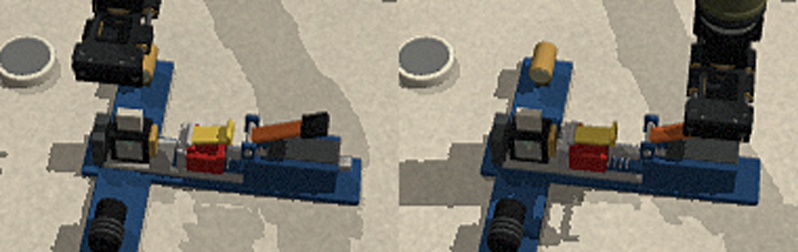

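The jaw advanced towards the cell: the plate now sits near the brass cap. Next stroke goes deeper, with jaw travel measured from the yellow pad.

```bash
cat > jaw.py <<'E'
from h import *
def jp(c):
    W=cloud(c)*1000;F=c['frame'].astype(int);r,g,b=F[...,0],F[...,1],F[...,2]
    a=np.radians(74.6);X=np.array([np.cos(a),np.sin(a)]);Y=np.array([-X[1],X[0]]);O=np.array([561.07,-88.43])-1.2*X
    x=(W[...,:2]-O)@X;y=(W[...,:2]-O)@Y;z=W[...,2]
    near=(abs(y)<30)
    ye=near&(x>30)&(x<150)&(z>55)&(z<100)&(r>130)&(g>110)&(b<80)
    red=near&(x>30)&(x<150)&(z>20)&(z<70)&(r>120)&(g<50)&(b<60)
    cell=near&(x>-40)&(x<45)&(z>92)&(z<106)
    br=near&(x>5)&(x<50)&(z>30)&(z<75)&(r>b+50)&(g>b+25)&(r<g+70)
    q=lambda m:np.round(np.percentile(x[m],[3,97]),1) if m.sum()>5 else m.sum()
    print('yellow',q(ye),'red',q(red),'tab',q(cell),round(np.median(y[cell]),1),'brass',br.sum(),q(br))
E
python3 -m creep '{"translation":[[0.02,0,0.25],[0.02,0,0.25],[0.02,0,0.15],[0.02,0,0.05],[0,0,0]],"turn":[[0,0,0],[0,0,0],[0,0,0],[0,0,0],[0,0,0]],"grip":[0,0,0,0,0]}' && python3 -m creep '{"translation":[[-0.02,0,-0.25],[-0.02,0,-0.25],[-0.02,0,-0.15],[-0.02,0,-0.05],[0,0,0]],"turn":[[0,0,0],[0,0,0],[0,0,0],[0,0,0],[0,0,0]],"grip":[0,0,0,0,0]}'
python3 - <<'E'
from jaw import *
for f in['s3','s4']: jp(pickle.load(open(f'pics/{f}.pkl','rb')))
jp(shot('scene','s5'))
E
```

```text
time_s: 12.58
tool_pos: [0.6274, 0.1417, 0.076]
tool_rot: [179.8, -0.0, 74.6]
force: [-6.8, -2.5, 25.0]
grip_width: 0.0006
grasp_force: 12.4
time_s: 13.2
tool_pos: [0.6236, 0.1345, 0.127]
tool_rot: [-180.0, 0.0, 74.6]
force: [-0.1, -0.3, -0.6]
grip_width: 0.0003
grasp_force: 0.0
yellow [ 31.8 129.5] red [ 78.3 119.7] tab [-14.7  14.5] -1.7 brass 37 [25.  32.3]
yellow [ 60.2 106. ] red [94.3 99.6] tab [-15.3  14.8] -2.7 brass 23 [25.  31.6]
yellow [40.7 85.2] red 1 tab [-21.6   9.8] -3.1 brass 39 [20.5 49.5]
```

```bash
python3 -m creep '{"translation":[[0.02,0,0.2],[0.015,0,0.15],[0.01,0,0.05],[0.01,0,0.04],[0,0,0]],"turn":[[0,0,0],[0,0,0],[0,0,0],[0,0,0],[0,0,0]],"grip":[0,0,0,0,0]}' && python3 -m creep '{"translation":[[0,0,0.03],[0,0,0.03],[0,0,0]],"turn":[[0,0,0],[0,0,0],[0,0,0]],"grip":[0,0,0]}'
python3 - <<'E'
from jaw import *
jp(shot('scene','s6'))
E
```

```text
time_s: 13.88
tool_pos: [0.6272, 0.1404, 0.1028]
tool_rot: [179.6, -0.0, 74.6]
force: [-18.5, -5.8, 51.8]
grip_width: 0.0002
grasp_force: 26.4
time_s: 14.25
tool_pos: [0.6285, 0.1416, 0.0959]
tool_rot: [179.5, -0.2, 74.6]
force: [-0.3, 3.3, 15.3]
grip_width: 0.0006
grasp_force: 8.9
yellow [39.1 82.7] red 0 tab [-21.8   8.8] -2.3 brass 43 [36.6 49.2]
```

```bash
python3 -m creep '{"translation":[[0,0,0.02],[0,0,0.02],[0,0,0]],"turn":[[0,0,0],[0,0,0],[0,0,0]],"grip":[0,0,0]}'; python3 -m creep '{"translation":[[0,0,0.02],[0,0,0.02],[0,0,0]],"turn":[[0,0,0],[0,0,0],[0,0,0]],"grip":[0,0,0]}'
```

```text
time_s: 14.68
tool_pos: [0.6289, 0.1422, 0.0925]
tool_rot: [179.5, -0.3, 74.6]
force: [-7.3, -1.9, 36.4]
grip_width: 0.0003
grasp_force: 18.5
time_s: 15.05
tool_pos: [0.629, 0.1424, 0.0912]
tool_rot: [179.4, -0.3, 74.6]
force: [-11.5, -1.6, 45.4]
grip_width: 0.0004
grasp_force: 23.0
```

```bash
python3 - <<'E'
from jaw import *
c=shot('scene','s7');jp(c)
t=shot('wrist','w5')
a=cv2.resize(cv2.imread('pics/s7.png')[200:300,240:400],None,fx=2.5,fy=2.5,interpolation=2)
b=cv2.resize(cv2.imread('pics/w5.png'),(333,250))
cv2.imwrite('pics/z3.png',np.hstack([a,b]))
E
```

```text
yellow [38.5 82.6] red 0 tab [-21.6   8.8] -2.5 brass 46 [36.1 49.4]
```

View pics/z3.png

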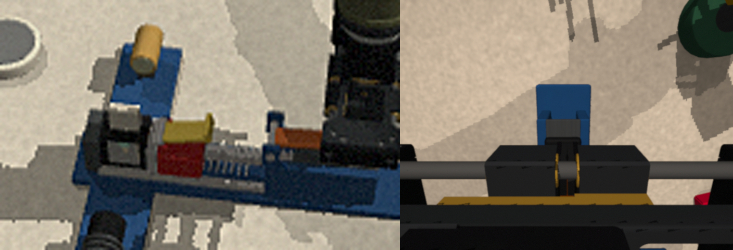

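The jaw plate is against the cell at (140,150) in the crop and the trigger stalls at 45 N with no further movement. I'm letting the trigger rise and going back for a close look at the jaw.

```bash
python3 -m creep '{"translation":[[-0.02,0,-0.1],[-0.02,0,-0.3],[0,0,-0.4],[0,0,-0.4],[0,0,-0.05]],"turn":[[0,0,0],[0,0,0],[0,0,0],[0,0,0],[0,0,0]],"grip":[0,0,0,0,0]}' && python3 -m creep '{"translation":[[-0.4,0,0],[-0.65,0,0],[-0.65,0,0],[-0.5,0,0],[-0.3,0,0]],"turn":[[0,0,0],[0,0,0],[0,0,0],[0,0,0],[0,0,0]],"grip":[0,0,0,0,0]}'
python3 -m creep '{"translation":[[0,0,0],[0,0,0]],"turn":[[0,0,0],[0,0,0]],"grip":[0,0]}'
python3 - <<'E'
from jaw import *
c=shot('wrist','w6');o=env.get_obs();print(o['tool_pos'],o['tool_rot'])
W=cloud(c)*1000;F=c['frame'].astype(int);r,g,b=F[...,0],F[...,1],F[...,2]
a=np.radians(74.6);X=np.array([np.cos(a),np.sin(a)]);Y=np.array([-X[1],X[0]]);O=np.array([561.07,-88.43])-1.2*X
x=(W[...,:2]-O)@X;y=(W[...,:2]-O)@Y;z=W[...,2]
print('tcp',(o['tool_pos'][:2]*1000-O)@X,(o['tool_pos'][:2]*1000-O)@Y)
m=(abs(y)<26)&(x>0)&(x<150)&(r>130)&(g>110)&(b<80)
for lo in range(16,110,4):
    k=m&(x>=lo)&(x<lo+4)
    if k.sum()>8: print(lo,k.sum(),np.round(np.median(z[k]),1),np.round(np.percentile(y[k],[5,95]),1))
cv2.imwrite('pics/z4.png',cv2.imread('pics/w6.png'))
E
```

```text
time_s: 15.78
tool_pos: [0.6253, 0.1366, 0.1824]
tool_rot: [179.8, -0.1, 74.6]
force: [-0.1, -0.3, 0.1]
grip_width: 0.0005
grasp_force: 0.0
time_s: 16.4
tool_pos: [0.5694, -0.0599, 0.1788]
tool_rot: [-179.8, 0.1, 74.4]
force: [0.3, -0.2, -0.5]
grip_width: 0.0006
grasp_force: 0.0
time_s: 16.65
tool_pos: [0.571, -0.0551, 0.1801]
tool_rot: [-179.9, -0.1, 74.7]
force: [-0.2, 1.0, -1.1]
grip_width: 0.0005
grasp_force: 0.0
[ 0.57116687 -0.05465567  0.18040134] [-1.79934941e+02 -5.95568532e-02  7.47321928e+01]
tcp 36.44296598415624 -0.765363164304556
36 44 70.3 [-10.   11.9]
40 160 70.9 [-11.5  12.1]
44 169 71.8 [-11.5  12. ]
48 171 72.6 [-11.4  11.9]
52 175 73.2 [-12.1  11.8]
56 168 74.1 [-12.   10.8]
60 209 75.1 [-11.6  11.7]
64 240 76.1 [-11.1  10.9]
68 257 77.4 [-11.   10.8]
72 206 77.9 [-10.2  10.1]
76 191 78.4 [-10.5  10.7]
80 141 88.9 [-11.1  12.9]
84 259 89.9 [-13.1  12.9]
88 207 83.5 [-13.   12.6]
```

View pics/z4.png

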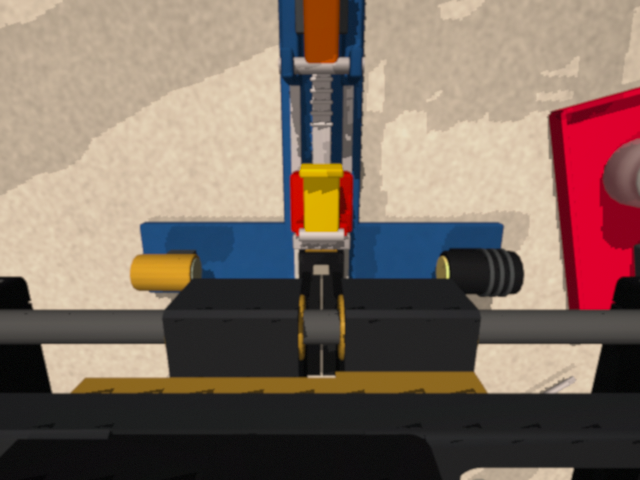

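Cell and jaw stand as wanted. The lever pad is at about x=70, z=77 (pixel 322,205) and its lip at x=81–88. Going down on the pad just before the lip.

```bash
python3 -m creep '{"translation":[[0.21,-0.01,0.3],[0.21,0,0.35],[0,0,0.35],[0,0,0.2],[0,0,0]],"turn":[[0,0,0],[0,0,0],[0,0,0],[0,0,0],[0,0,0]],"grip":[0,0,0,0,0]}' && python3 -m creep '{"translation":[[0,0,0.06],[0,0,0.05],[0,0,0.05],[0,0,0.03],[0,0,0]],"turn":[[0,0,0],[0,0,0],[0,0,0],[0,0,0],[0,0,0]],"grip":[0,0,0,0,0]}'
python3 - <<'E'
from jaw import *
o=env.get_obs();a=np.radians(74.6);X=np.array([np.cos(a),np.sin(a)]);Y=np.array([-X[1],X[0]]);O=np.array([561.07,-88.43])-1.2*X
print('tcp',(o['tool_pos'][:2]*1000-O)@X,(o['tool_pos'][:2]*1000-O)@Y)
jp(shot('scene','s8'))
E
```

```text
time_s: 17.32
tool_pos: [0.5785, -0.0235, 0.084]
tool_rot: [-179.9, 0.0, 74.6]
force: [0.4, 0.4, 0.4]
grip_width: 0.0006
grasp_force: 0.0
time_s: 17.95
tool_pos: [0.5799, -0.024, 0.0703]
tool_rot: [179.9, -0.0, 74.6]
force: [0.7, 0.9, 2.1]
grip_width: 0.0003
grasp_force: 1.2
tcp 68.32958431975847 -1.0120239684921384
yellow 0 red [49.8 78.2] tab [-21.3   9. ] -3.1 brass 0 0
```

```bash
python3 -m creep '{"translation":[[0,0,0.04],[0,0,0.03],[0,0,0.02],[0,0,0]],"turn":[[0,0,0],[0,0,0],[0,0,0],[0,0,0]],"grip":[0,0,0,0]}'; python3 -m creep '{"translation":[[0,0,0.02],[0,0,0.01],[0,0,0]],"turn":[[0,0,0],[0,0,0],[0,0,0]],"grip":[0,0,0]}'
```

```text
time_s: 18.5
tool_pos: [0.5802, -0.0239, 0.0661]
tool_rot: [179.9, 0.0, 74.6]
force: [-6.0, 2.2, 21.6]
grip_width: 0.0006
grasp_force: 10.7
time_s: 18.88
tool_pos: [0.5803, -0.0239, 0.0657]
tool_rot: [179.9, 0.1, 74.6]
force: [-10.6, 1.9, 32.2]
grip_width: 0.0005
grasp_force: 16.3
```

```bash
python3 -m creep '{"translation":[[0,0,-0.015],[0.06,0,0],[0.08,0,0],[0.08,0,0],[0.08,0,0]],"turn":[[0,0,0],[0,0,0],[0,0,0],[0,0,0],[0,0,0]],"grip":[0,0,0,0,0]}'; python3 -m creep '{"translation":[[0.08,0,0],[0.08,0,0],[0,0,0]],"turn":[[0,0,0],[0,0,0],[0,0,0]],"grip":[0,0,0]}'
python3 - <<'E'
from jaw import *
o=env.get_obs();a=np.radians(74.6);X=np.array([np.cos(a),np.sin(a)]);Y=np.array([-X[1],X[0]]);O=np.array([561.07,-88.43])-1.2*X
print('tcp',(o['tool_pos'][:2]*1000-O)@X,(o['tool_pos'][:2]*1000-O)@Y,o['force'][:2]@X,o['force'][2])
jp(shot('scene','s9'))
E
```

```text
time_s: 19.5
tool_pos: [0.5856, -0.0042, 0.0657]
tool_rot: [179.9, 0.4, 74.5]
force: [-10.8, -3.3, 29.7]
grip_width: 0.0003
grasp_force: 14.1
time_s: 19.88
tool_pos: [0.5894, 0.0097, 0.0658]
tool_rot: [179.9, 0.2, 74.6]
force: [-9.2, -2.3, 27.8]
grip_width: 0.0002
grasp_force: 13.8
tcp 103.3341086615138 -1.2649911491265462 -4.692667947199345 27.775542857851885
yellow 0 red 0 tab [-22.    9.5] -3.1 brass 0 0
```

```bash
python3 -m creep '{"translation":[[0.07,0,-0.005],[0.07,0,0],[0.04,0,0],[0,0,0]],"turn":[[0,0,0],[0,0,0],[0,0,0],[0,0,0]],"grip":[0,0,0,0]}'; python3 -m creep '{"translation":[[0.03,0,0],[0.03,0,0],[0,0,0]],"turn":[[0,0,0],[0,0,0],[0,0,0]],"grip":[0,0,0]}'
python3 - <<'E'
from jaw import *
o=env.get_obs();a=np.radians(74.6);X=np.array([np.cos(a),np.sin(a)]);Y=np.array([-X[1],X[0]]);O=np.array([561.07,-88.43])-1.2*X
print('tcp',(o['tool_pos'][:2]*1000-O)@X,(o['tool_pos'][:2]*1000-O)@Y,o['force'][:2]@X,o['force'][2])
E
```

```text
time_s: 20.42
tool_pos: [0.5921, 0.0185, 0.0656]
tool_rot: [180.0, 0.6, 74.4]
force: [-11.5, -8.6, 28.4]
grip_width: 0.0004
grasp_force: 13.6
time_s: 20.8
tool_pos: [0.5946, 0.0218, 0.0653]
tool_rot: [179.8, 0.6, 74.3]
force: [-7.1, -11.0, 24.3]
grip_width: 0.0003
grasp_force: 11.3
tcp 116.38096279545998 -3.0273395660089237 -12.491426619373103 24.31713799329498
```

```bash
python3 -m creep '{"translation":[[0.03,-0.02,0],[0.03,-0.01,0],[0,0,0]],"turn":[[0,0,0],[0,0,0],[0,0,0]],"grip":[0,0,0]}'; python3 -m creep '{"translation":[[0.04,0,0],[0.03,0,0],[0,0,0]],"turn":[[0,0,0],[0,0,0],[0,0,0]],"grip":[0,0,0]}'
python3 - <<'E'
from jaw import *
o=env.get_obs();a=np.radians(74.6);X=np.array([np.cos(a),np.sin(a)]);Y=np.array([-X[1],X[0]]);O=np.array([561.07,-88.43])-1.2*X
print('tcp',(o['tool_pos'][:2]*1000-O)@X,(o['tool_pos'][:2]*1000-O)@Y,o['force'][:2]@X,o['force'][2])
E
```

```text
time_s: 21.18
tool_pos: [0.5947, 0.0227, 0.0653]
tool_rot: [179.7, 0.9, 74.2]
force: [-5.3, -17.0, 22.2]
grip_width: 0.0006
grasp_force: 14.0
time_s: 21.55
tool_pos: [0.5949, 0.023, 0.065]
tool_rot: [179.8, 1.3, 74.0]
force: [-8.1, -24.0, 26.0]
grip_width: 0.0005
grasp_force: 18.3
tcp 117.58376685957444 -3.016249462916704 -25.339856303776397 25.98296736977424
```

```bash
python3 -m creep '{"translation":[[-0.06,0,-0.01],[-0.01,0,-0.15],[-0.01,0,-0.4],[0,0,-0.5],[0,0,-0.4]],"turn":[[0,0,0],[0,0,0],[0,0,0],[0,0,0],[0,0,0]],"grip":[0,0,0,0,0]}'; python3 -m creep '{"translation":[[-0.6,0,0],[-0.7,0,0],[-0.3,0,0],[0,0,0]],"turn":[[0,0,0],[0,0,0],[0,0,0],[0,0,0]],"grip":[0,0,0,0]}'
python3 - <<'E'
from jaw import *
c=shot('wrist','w7');o=env.get_obs();print(o['tool_pos'],o['tool_rot'])
W=cloud(c)*1000;F=c['frame'].astype(int);r,g,b=F[...,0],F[...,1],F[...,2]
a=np.radians(74.6);X=np.array([np.cos(a),np.sin(a)]);Y=np.array([-X[1],X[0]]);O=np.array([561.07,-88.43])-1.2*X
x=(W[...,:2]-O)@X;y=(W[...,:2]-O)@Y;z=W[...,2]
ye=(abs(y)<26)&(x>30)&(x<150)&(r>130)&(g>110)&(b<80)
print('yellow x',np.percentile(x[ye],[2,98]))
br=(abs(y)<20)&(x>5)&(x<60)&(z>30)&(r>b+50)&(g>b+25)&(z<75);print('brass',br.sum(),np.percentile(x[br],[2,50,98]) if br.sum() else '',np.percentile(z[br],[2,98]) if br.sum() else '')
bl=(abs(y)<17)&(x>5)&(x<40)&(z>66)&(z<74);print('frame top x max',np.percentile(x[bl],[50,98]),np.percentile(y[bl],[2,98]))
E
```

```text
time_s: 22.18
tool_pos: [0.5923, 0.0331, 0.1792]
tool_rot: [-179.9, 0.1, 74.5]
force: [0.1, 0.1, -0.3]
grip_width: 0.0011
grasp_force: 0.0
time_s: 22.68
tool_pos: [0.5574, -0.0925, 0.1777]
tool_rot: [-179.9, 0.1, 74.3]
force: [-0.3, 0.3, 0.3]
grip_width: 0.0005
grasp_force: 0.0
[ 0.55813222 -0.08984765  0.17800595] [-1.79906944e+02  2.05106718e-02  7.44640611e+01]
yellow x [ 31.60081326 130.38945335]
brass 259 [21.25764991 21.5827757  21.82476111] [33.74269395 68.33567851]
frame top x max [15.17576598 21.619441  ] [-16.41436542  16.38469945]
```

View pics/w7.png

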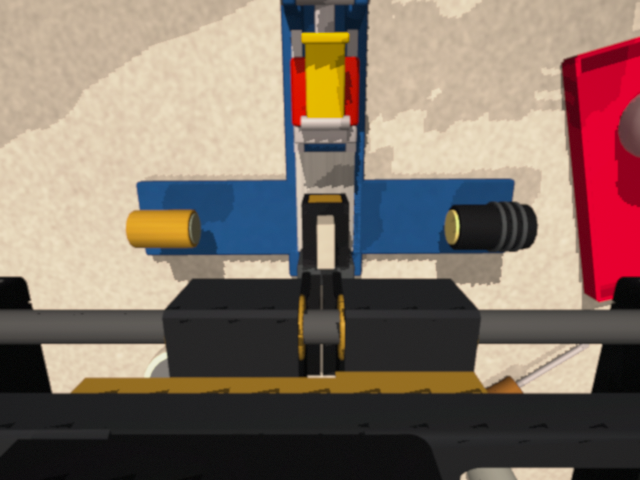

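The cap is flush with the frame (323,198) and the jaw is back, with its lever at (325,80). I'll check numerically that the jaw is fully back.

```bash
python3 - <<'E'
from jaw import *
a=np.radians(74.6);X=np.array([np.cos(a),np.sin(a)]);Y=np.array([-X[1],X[0]]);O=np.array([561.07,-88.43])-1.2*X
for f in['w2','w3','w6','w7']:
    c=pickle.load(open(f'pics/{f}.pkl','rb'))
    W=cloud(c)*1000;F=c['frame'].astype(int);r,g,b=F[...,0],F[...,1],F[...,2]
    x=(W[...,:2]-O)@X;y=(W[...,:2]-O)@Y;z=W[...,2]
    k=(abs(y)<11)&(x>25)&(x<150)
    lip=k&(r>130)&(g>110)&(b<80)&(z>86)&(z<93)
    red=(abs(y)<28)&(x>25)&(x<150)&(r>130)&(g<50)&(b<60)
    pl=(abs(y)<22)&(x>20)&(x<80)&(z>57)&(z<62)&(abs(r-b)<40)
    q=lambda m:np.round(np.percentile(x[m],[3,50,97]),1) if m.sum() else 0
    print(f,'lip',q(lip),'red',q(red),'plate',pl.sum(),q(pl))
E
```

```text
w2 lip [124.9 127.4 130.2] red [ 79.5 101.4 121.2] plate 794 [64.5 68.9 75.2]
w3 lip [125.  127.5 130.1] red [ 79.4 101.8 121.3] plate 730 [64.5 69.  74.9]
w6 lip [83.  85.8 88.8] red [38.  59.8 80.2] plate 497 [22.  25.8 31.7]
w7 lip [125.5 128.1 131. ] red [ 79.8 101.8 121.4] plate 807 [65.  69.4 75.1]
```

```bash
python3 -c "
from cell import env
print(env.sign_off())"
```

```text
the job is handed in; nothing more can be done
None
```

I handed the job in at about 23 s: the cell stands upright on the bed against the fixed jaw with its cap pressed flush, the moving jaw is fully back, and the arm is clear. Only my fingertip force on the trigger and lever might be questioned, since it peaked near 55 N at the wrist when the trigger stalled, and the 40 N limit names only the arm and gripper body.

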